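Flip an array cassette face-down into the imaging nest

ROBOT

A 6-joint arm with a two-finger parallel gripper is mounted at the origin on the work surface. World frame = base frame: x ahead of the robot, y to its left, z up, the work surface at z = 0. Lengths are in mm, angles in rad, forces in N, time in s.
With the tool pointing down it reaches from about 350 to 925 mm from the base axis. Payload 6.4 kg.
Tool frame: the origin (TCP) lies at the very end of the fingers, on their centre line; the grasp point (between the pads) lies 19 mm behind it; z points along the fingers, y is the line along which they close (so a half turn about z gives the same grasp; the last joint's range is limited). The gripper opens to 94 mm and grips with 3 to 60 N. Pads are 16 mm wide; open, the fingers measure 119 mm over their backs; the gripper's body (75 mm by 177 mm) begins 78 mm behind the grasp point.
Start: joints at [1.076, 0.245, 1.558, -0, 1.339, -0.174], TCP at [204.959, 616.851, 205.455] pointing down, gripper open.
Joint ranges: [-3.13, 3.13], [-1.02, 2.26], [0.13, 2.54], [-0.95, 4.09], [0.21, 2.88], [-2.74, 2.74]. Speed limits (rad/s): [2.57, 2.57, 3.14, 3.14, 3.14, 3.14].

INTERFACE

Orientations are given as a rotation vector (axis times angle).
In Python, from rig import manip gives the robot as it stands.
- The arm moves only by the tool carry_out, never from a script. Its argument "increments" is a list of rows, each an object of numbers: "x", "y", "z": the shift along the tool's x, y, z in units of 50 mm (1.0 is 50 mm); "twist": the turn about the tool's z in units of 5 degrees (1.0 is 5 degrees). A call has 1 to 10 rows; each row shifts and turns the commanded pose from where the row before left it, along the tool's axes as they then stand; what a row does not reach is not made up. A row lasts 1/8 s, in which the tool goes at most 62.5 mm and 10.7 degrees, less where a joint would pass 70% of its speed; a pose out of reach is approached as far as the arm can. A call is refused whole if a number of a shift passes 1 or a number of a turn 1, either way. A call with a gripper value outside its range is refused whole. "fingers" is the gripper's target within -1 to 1 (shut at 1, half-way at 0, fully open at -1), set as the call begins (left out, the last holds). The fingers move at their own pace and stop on an object; "grip_force" is the grip in N (left out, the last holds). Time passes only in rows, so rows that do not move let the fingers close. It gives the time, the measured TCP pose, the force, the opening and the grip force at its end, in the units of the state.
- manip.observe(): the state, without advancing time (a new reading comes with each control period).
- manip.get_image(name): name is "scene" or "side" or "wrist"; returns (picture, depth): 384x512x3 uint8, red, green, blue; 384x512 float32, mm along the optical axis (not along the pixel's ray), 0 where there is no reading.
- manip.camera_model(name): a dict with "mtx" (3x3 intrinsics, pixels), "k1" (the pictures are not rectified: a ray, as slopes to the right and down, at radius r is drawn at 1 + k1 r^2 times it, then the intrinsics apply), "world_to_cam" (4x4, takes a point from world to camera coordinates). Camera axes: x right, y down, z forward; pixel columns grow to the right and rows downward; lengths in mm; the calibration is good to about 2 mm. A picture is of the moment at which its call begins: read the wrist's pose just before it. camera_model takes no time and is no camera call; for the wrist camera it gives the pose at the moment of the call.
- manip.sign_off(): hands the job in; it is judged then, once.
The state is a dict: "time_s": time; "joint_pos": joint angles; "qd": joint speeds; "joint_torque": joint torques, N m; "position": TCP position; "ee_rot": TCP orientation; "ft_force": force on the tool from outside, world axes, zero at the start; "ft_torque": the same for the moment, N m; "finger_gap": opening from 0.0 (shut) to 1.0 (fully open); "finger_force": force on a finger pad.
Only numpy, scipy, OpenCV 4.12 (cv2) and the standard library are available. Lean on these libraries where they do the work, as an engineer would, in place of code of your own. Each camera call takes 0.05 s, during which the arm holds its last target. There are 200 camera calls.

TASK

Pick up the rectangular array cassette with the grid of dark spots and lay it, spots up, in the pocket of the open flipper plate on the flip station. Then lift the flipper by its side rod and swing it right over, so that the cassette rides up in it and drops face-down into the nest; leave the flipper lying closed over the nest and let go.

Things in the scene. Friction and masses are not known exactly. Their poses are not given: they have to be found in the camera images.
- cassette_mid (a point): Centre of the array cassette: loose grey block 86 (x) x 50 (y) x 18 mm (z), about 70 g. Its z points out of the face: a white rectangular window with 6 x 3 dark square spots; the back is plain. Starts face-up, flat on the bench. Not wanted: a square carrier (60 x 60 x 14, one round window) and a long one (104 x 32 x 14, four round windows).
- flip_station: Fixed flip station, 220 mm in y. Origin on the bench under the hinge's middle, z up; hinge axis along x at z 50. Open flipper's pocket centre: y +52; fixed nest centre: y -52. Both: floor at z 37; four L-shaped corner walls 12 high, mostly flared, 102 (x) by 66 (y) between their feet, so a cassette laid lengthwise along x has 8 mm play; long sides open over 54 mm for fingers.
- flipper (a joint): Angle of the flipper, a 300 g windowed plate with pocket corners and side rod. 0: open, level on the station's +y side, pocket up (its start). pi: closed, upside down over the nest, floors 26 mm apart. It turns freely up and over, lightly damped, and falls to either end when let go. Past upright the cassette tips out like a turning page and the plate guides it into the nest.
- rod_grip (a point): Point to hold on the axis of the flipper's steel side rod: 12 mm round, 62 mm long, parallel to the hinge, sticking out in the station's +x from the plate's free corner, clear all round. 99 mm from the hinge axis, 98 mm in +x from the station's middle, 28 mm from the rod's free end; 50 mm above the bench when open and when closed. The rod may turn in the fingers.
Mind the look-alikes: they are no part of the job. Leave any green look-alike of the part that bears cassette_mid alone.

How it is judged:
By the outcome, as a careful person would: the job done as asked, in the order asked, and still so for the second after the job is handed in, with the robot touching nothing.
It also fails if it takes over 58 s, if anything falls off the work surface, if the arm or the gripper's body presses on something with over 40 N, if the wrist force passes 120 N, or if a joint passes its speed limit or range.

## Working session

There is one attempt and no reset: what is moved stays moved. The work goes in short steps, Python scripts to look and compute and a tool call to move; the robot and the scene stay as the last step left them, time stands still between calls to the robot, and variables do not carry over. Pictures are saved under pics/ and viewed, at most 10 in all, crops included, and the job is handed in when it is done.

Besides the shell and the picture viewer there is one more tool, called as name(argument=value, ...) on one line, values as JSON. carry_out: Moves the arm, as the interface text tells. Its arguments: {"type":"object","properties":{"increments":{"type":"array","items":{"type":"object","properties":{"x":{"type":"number"},"y":{"type":"number"},"z":{"type":"number"},"twist":{"type":"number"}}}},"fingers":{"type":"number"},"grip_force":{"type":"number"}},"required":["increments"]}

```bash
mkdir -p pics; cat > h.py <<'E'
import numpy as np, cv2
from rig import manip
def grab(n):
    m=manip.camera_model(n); p,d=manip.get_image(n); return p,d,m
def rays(m,uv):
    K=m["mtx"]; uv=np.atleast_2d(np.asarray(uv,float))
    s=np.c_[(uv[:,0]-K[0][2])/K[0][0],(uv[:,1]-K[1][2])/K[1][1]]
    u=s.copy()
    for _ in range(20): u=s/(1+m["k1"]*(u**2).sum(1,keepdims=True))
    return np.c_[u,np.ones(len(u))]
def toworld(m,c):
    T=np.linalg.inv(np.array(m["world_to_cam"])); return c@T[:3,:3].T+T[:3,3]
def onplane(m,uv,z):
    T=np.linalg.inv(np.array(m["world_to_cam"])); r=rays(m,uv)@T[:3,:3].T; o=T[:3,3]
    return o+r*((z-o[2])/r[:,2:3])
def cloud(m,d):
    v,u=np.mgrid[:d.shape[0],:d.shape[1]]
    w=toworld(m,rays(m,np.c_[u.ravel(),v.ravel()])*d.reshape(-1,1)); w[d.ravel()==0]=np.nan
    return w.reshape(d.shape+(3,))
E
python3 - <<'E'
from h import *
np.set_printoptions(precision=3,suppress=True)
s=manip.observe(); print({k:s[k] for k in("time_s","position","ee_rot","finger_gap")})
for n in("scene","side","wrist"):
    p,d,m=grab(n); np.savez(f"{n}0.npz",p=p,d=d,**{k:np.array(v) for k,v in m.items()})
    cv2.imwrite(f"pics/{n}0.png",p[:,:,::-1])
E
```

```text
{'time_s': 0.0, 'position': array([204.685, 616.318, 204.382]), 'ee_rot': array([-0.502, -3.101,  0.003]), 'finger_gap': 1.0013656535381814}
```

View pics/scene0.png

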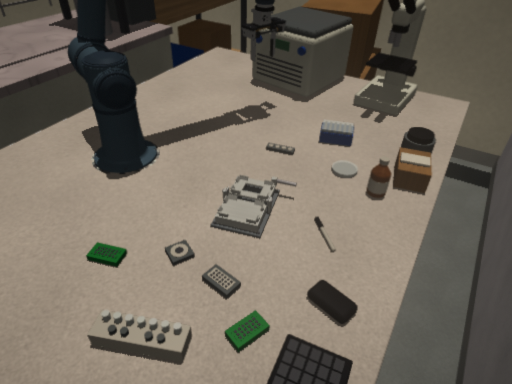

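View pics/side0.png

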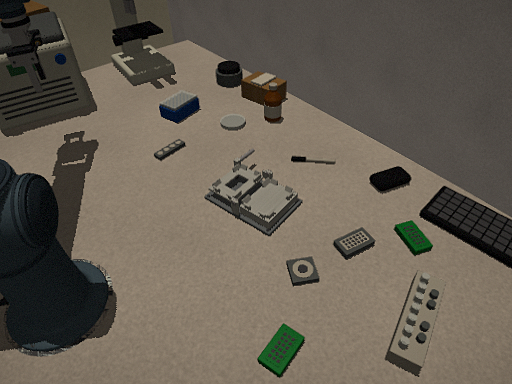

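The scene view shows the grey cassette at about (221,280), between two green look-alikes at (107,254) and (247,330). The station is at (248,205), with its rod near (285,182). The side view shows the cassette at (354,242), the station at (254,195) and the rod at (244,158).

```bash
python3 - <<'E'
from h import *
np.set_printoptions(precision=1,suppress=True)
for n,rc,rs in(("scene",(195,255,240,305),(205,300,165,240)),("side",(328,382,222,265),(195,310,140,240))):
    z=np.load(f"{n}0.npz"); m={k:z[k] for k in("mtx","k1","world_to_cam")}; w=cloud(m,z["d"])
    for nm,(a,b,c,e),(lo,hi) in(("cass",rc,(12,25)),("stn",rs,(8,75))):
        q=w[c:e,a:b].reshape(-1,3); ok=(q[:,2]>lo)&(q[:,2]<hi); q=q[ok]
        r=cv2.minAreaRect(q[:,:2].astype(np.float32)); print(n,nm,len(q),np.median(q[:,2]),r); print(cv2.boxPoints(r))
        if nm=="stn":
            for l in((28,34),(34,40),(40,46),(46,54),(54,70)):
                k=q[(q[:,2]>l[0])&(q[:,2]<l[1])]; print(l,len(k),k.mean(0))
    # rough top view of heights
    a,b,c,e=rs; q=w[c:e,a:b].reshape(-1,3); col=z["p"][c:e,a:b].reshape(-1,3)
    np.save(f"{n}_stn.npy",np.c_[q,col])
    g=cv2.resize(z["p"][c:e,a:b],None,fx=5,fy=5,interpolation=cv2.INTER_CUBIC); cv2.imwrite(f"pics/{n}_stn.png",g[:,:,::-1])
E
```

```text
scene cass 626 17.730125034936407 ((608.1787109375, -293.5313720703125), (51.26256561279297, 88.20490264892578), 79.51185607910156)
[[ 560.1 -310.7]
 [ 646.9 -326.8]
 [ 656.2 -276.4]
 [ 569.5 -260.3]]
scene stn 2827 37.95784727862713 ((539.689697265625, -16.713043212890625), (200.64031982421875, 221.76905822753906), 11.697400093078613)
[[ 419.    71.5]
 [ 463.9 -145.6]
 [ 660.4 -105. ]
 [ 615.4  112.2]]
(28, 34) 100 [541.2 -79.   31.6]
(34, 40) 1191 [522.4 -37.6  38. ]
(40, 46) 344 [517.2 -20.9  42.2]
(46, 54) 296 [522.3  -7.3  49.8]
(54, 70) 119 [552.9  45.2  57.1]
side cass 650 17.982822216901297 ((604.0446166992188, -292.51019287109375), (50.976383209228516, 87.15330505371094), 79.77965545654297)
[[ 556.6 -309.9]
 [ 642.4 -325.3]
 [ 651.5 -275.2]
 [ 565.7 -259.7]]
side stn 3857 36.5728455457421 ((592.47314453125, -3.56976318359375), (311.9097900390625, 220.88023376464844), 12.71938705444336)
[[ 416.    69.8]
 [ 464.7 -145.6]
 [ 768.9  -77. ]
 [ 720.3  138.5]]
(28, 34) 192 [498.9 -44.1  31.6]
(34, 40) 1797 [516.  -37.3  37.2]
(40, 46) 257 [523.4  -8.1  43.1]
(46, 54) 328 [525.5  -5.8  49.3]
(54, 70) 96 [526.   28.4  55.7]
```

View pics/scene_stn.png

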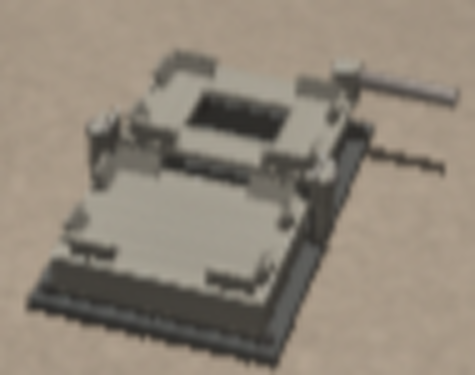

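View pics/side_stn.png

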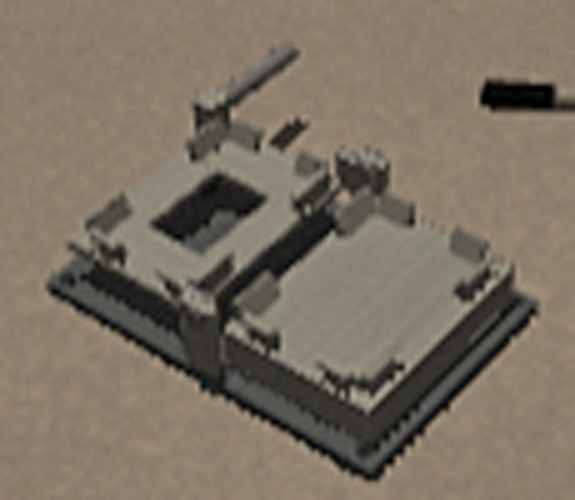

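The crops show the open flipper on the far side, with its windowed plate and the rod pointing to world +x. The nest is on the near side. Station yaw is about 12° and cassette yaw about -10.5°. Next I'll get close wrist views.

```bash
cat >> h.py <<'E'
from scipy.spatial.transform import Rotation as R
def go(pos,yang,s=None):
    """units: twist total first, then tool-axis shift (after the twist)"""
    s=s or manip.observe(); M=R.from_rotvec(s["ee_rot"]).as_matrix()
    a=np.degrees(np.arctan2(M[1,1],M[0,1])); dt=-(yang-a); dt=(dt+90)%180-90
    N=M@R.from_euler('z',dt,degrees=True).as_matrix(); e=np.array(pos)-s["position"]
    print("pos",np.round(s["position"],1),"yang %.1f"%a,"twist %.2f"%(dt/5),"shift after",np.round(N.T@e/50,2),"before",np.round(M.T@e/50,2),"tilt",np.round(M[:,2],3))
E
python3 - <<'E'
from h import *
np.set_printoptions(precision=3,suppress=True)
s=manip.observe(); m=manip.camera_model("wrist"); T=np.linalg.inv(np.array(m["world_to_cam"])); M=R.from_rotvec(s["ee_rot"]).as_matrix()
print(M); print("cam in tool",M.T@(T[:3,3]-s["position"]),"\n",M.T@T[:3,:3]); print(m["mtx"],m["k1"])
go((560,-150,330),79.5); print(s["joint_pos"])
E
```

```text
[[-0.949  0.315 -0.001]
 [ 0.315  0.949 -0.001]
 [ 0.    -0.001 -1.   ]]
cam in tool [  72.569    0.362 -180.131] 
 [[ 0.    -0.967 -0.254]
 [ 1.     0.     0.   ]
 [ 0.    -0.254  0.967]]
[[289.832   0.    259.598]
 [  0.    289.832 192.294]
 [  0.      0.      1.   ]] -0.04410898016523951
pos [204.7 616.4 204.6] yang 71.6 twist -1.58 shift after [ -9.78 -13.78  -2.49] before [-11.58 -12.31  -2.49] tilt [-0.001 -0.001 -1.   ]
[ 1.076  0.246  1.559 -0.     1.339 -0.174]
```

carry_out(increments=[{"x": -0.72,"y": -0.77,"z": -0.25},{"x": -0.72,"y": -0.77,"z": -0.25},{"x": -0.72,"y": -0.77,"z": -0.25},{"x": -0.72,"y": -0.77,"z": -0.25},{"x": -0.72,"y": -0.77,"z": -0.25},{"x": -0.72,"y": -0.77,"z": -0.25},{"x": -0.72,"y": -0.77,"z": -0.25},{"x": -0.72,"y": -0.77,"z": -0.25},{"x": -0.72,"y": -0.77,"z": -0.25},{"x": -0.72,"y": -0.77,"z": -0.25}])

```text
invalid input
```

carry_out(increments=[{"x": -0.72,"y": -0.77},{"x": -0.72,"y": -0.77},{"x": -0.72,"y": -0.77},{"x": -0.72,"y": -0.77},{"x": -0.72,"y": -0.77},{"x": -0.72,"y": -0.77},{"twist": -0.8},{"twist": -0.8},{}])

```text
invalid input
```

```bash
python3 - <<'E'
from h import *
go((606,-293,40),79.5)
p,d,m=grab("wrist"); np.savez("wrist1.npz",p=p,d=d,**{k:np.array(v) for k,v in m.items()})
cv2.imwrite("pics/wrist1.png",p[:,:,::-1])
E
```

```text
pos [204.7 616.4 204.6] yang 71.6 twist -1.58 shift after [-11.21 -16.42   3.31] before [-13.35 -14.73   3.31] tilt [-0.001 -0.001 -1.   ]
```

View pics/wrist1.png

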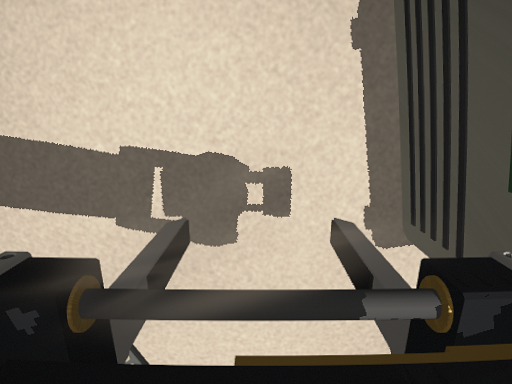

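The move was refused, and the wrist picture is still the start view: bare bench and an instrument at the right. I'll try again with every field given.

carry_out(increments=[{"x": -0.72,"y": -0.77,"z": -0.25,"twist": 0},{"x": -0.72,"y": -0.77,"z": -0.25,"twist": 0},{"x": -0.72,"y": -0.77,"z": -0.25,"twist": 0},{"x": -0.72,"y": -0.77,"z": -0.25,"twist": 0},{"x": -0.72,"y": -0.77,"z": -0.25,"twist": 0},{"x": -0.72,"y": -0.77,"z": -0.25,"twist": 0},{"x": -0.72,"y": -0.77,"z": -0.25,"twist": 0},{"x": -0.72,"y": -0.77,"z": -0.25,"twist": 0},{"x": -0.72,"y": -0.77,"z": -0.25,"twist": 0},{"x": -0.72,"y": -0.77,"z": -0.25,"twist": 0}], fingers=-1, grip_force=30)

```text
time_s: 1.45
position: [425.5, 136.4, 330.9]
ee_rot: [0.502, 3.101, 0.0]
ft_force: [1.2, -0.2, 0.2]
finger_gap: 1.007
finger_force: 0.0
```

carry_out(increments=[{"x": -0.72,"y": -0.77,"z": 0,"twist": 0},{"x": -0.72,"y": -0.77,"z": 0,"twist": 0},{"x": -0.72,"y": -0.77,"z": 0,"twist": 0},{"x": -0.72,"y": -0.77,"z": 0,"twist": 0},{"x": -0.72,"y": -0.77,"z": 0,"twist": 0},{"x": -0.72,"y": -0.77,"z": 0,"twist": 0},{"x": 0,"y": 0,"z": 0,"twist": -0.8},{"x": 0,"y": 0,"z": 0,"twist": -0.8},{"x": 0,"y": 0,"z": 0,"twist": 0}])

```text
time_s: 2.58
position: [557.2, -149.4, 330.1]
ee_rot: [-0.286, -3.128, -0.0]
ft_force: [-0.2, 0.4, 0.0]
finger_gap: 0.999
finger_force: 0.0
```

```bash
python3 - <<'E'
from h import *
go((606,-293,40),79.5)
p,d,m=grab("wrist"); np.savez("wrist1.npz",p=p,d=d,**{k:np.array(v) for k,v in m.items()})
cv2.imwrite("pics/wrist1b.png",p[:,:,::-1])
E
```

```text
pos [ 557.2 -149.4  330.1] yang 79.6 twist 0.01 shift after [-1.49 -2.65  5.8 ] before [-1.48 -2.65  5.8 ] tilt [-0.  0. -1.]
```

View pics/wrist1b.png

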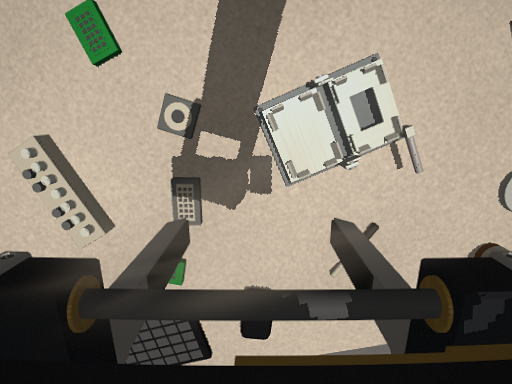

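The wrist view shows the cassette at (187,200), the station at (325,120) with its open windowed flipper on the right, and the rod at (411,148).

```bash
cat > meas.py <<'E'
from h import *
np.set_printoptions(precision=1,suppress=True)
def station(w,c0):
    P=w.reshape(-1,3); P=P[~np.isnan(P[:,0])]; P=P[np.hypot(*(P[:,:2]-c0).T)<170]
    S=P[(P[:,2]>4)&(P[:,2]<90)]
    # base slab: dominant low points
    for lo,hi in((4,20),(33,41),(28,80)):
        q=S[(S[:,2]>lo)&(S[:,2]<hi)]; r=cv2.minAreaRect(q[:,:2].astype(np.float32)); print((lo,hi),len(q),"z",np.median(q[:,2]),r)
    return S
if __name__=="__main__":
    z=np.load("wrist1.npz"); m={k:z[k] for k in("mtx","k1","world_to_cam")}; w=cloud(m,z["d"])
    q=w[170:235,165:212].reshape(-1,3); q=q[(q[:,2]>12)&(q[:,2]<25)]; r=cv2.minAreaRect(q[:,:2].astype(np.float32)); print("cass",len(q),np.median(q[:,2]),r)
    print(cv2.boxPoints(r))
    S=station(w,(520,-30))
    a=np.radians(12); X=np.array([np.cos(a),np.sin(a)]); Y=np.array([-np.sin(a),np.cos(a)])
    k=w[120:180,395:430].reshape(-1,3); k=k[(k[:,2]>40)&(k[:,2]<64)]; l=cv2.fitLine(k[:,:2].astype(np.float32),2,0,.01,.01).ravel(); r=cv2.minAreaRect(k[:,:2].astype(np.float32))
    print("rod",len(k),np.median(k[:,2]),k[:,2].max(),"ang",np.degrees(np.arctan2(l[1],l[0])),r); print(cv2.boxPoints(r))
    # hist of z
    print(np.histogram(S[:,2],bins=np.arange(0,75,3)))
    np.save("S.npy",S)
E
python3 meas.py
```

```text
cass 1257 19.142945417433168 ((607.1680297851562, -292.8732604980469), (50.88099670410156, 87.16282653808594), 79.04611206054688)
[[ 559.5 -309.6]
 [ 645.1 -326.1]
 [ 654.8 -276.2]
 [ 569.2 -259.6]]
(4, 20) 3173 z 10.85093038241638 ((508.3023681640625, -24.61376953125), (289.3632507324219, 219.14089965820312), 11.692290306091309)
(33, 41) 6844 z 37.86050961832012 ((515.117919921875, -18.6480712890625), (143.69166564941406, 205.58294677734375), 13.046321868896484)
(28, 80) 9107 z 38.24567245831332 ((539.9571533203125, -11.967872619628906), (201.7103271484375, 207.39178466796875), 12.881962776184082)
rod 577 55.13030322731163 60.649661909341376 ang 17.047913 ((572.8687744140625, 87.74844360351562), (93.27262115478516, 28.192230224609375), 13.764005661010742)
[[524.2  90.3]
 [530.9  63. ]
 [621.5  85.2]
 [614.8 112.5]]
(array([   0,    6,   76, 2748,  334,    2,    8,    4,    9,    3,   36,
        208, 5877,  864,  305,  347,  694,  198,  368,  199,    8,    0,
          0,    0]), array([ 0,  3,  6,  9, 12, 15, 18, 21, 24, 27, 30, 33, 36, 39, 42, 45, 48,
       51, 54, 57, 60, 63, 66, 69, 72]))
```

```bash
python3 - <<'E'
from h import *
np.set_printoptions(precision=1,suppress=True)
S=np.load("S.npy"); c=np.array([515,-19.]); g=1.0
def rast(Q,cl=7,op=41):
    ij=np.round((Q[:,:2]-c)/g+200).astype(int); im=np.zeros((400,400),np.uint8); ok=((ij>=0)&(ij<400)).all(1); im[ij[ok,1],ij[ok,0]]=255
    im=cv2.morphologyEx(im,cv2.MORPH_CLOSE,np.ones((cl,cl))); im=cv2.morphologyEx(im,cv2.MORPH_OPEN,cv2.getStructuringElement(cv2.MORPH_ELLIPSE,(op,op)))
    k=max(cv2.findContours(im,cv2.RETR_EXTERNAL,cv2.CHAIN_APPROX_NONE)[0],key=cv2.contourArea); r=cv2.minAreaRect(k); return np.array(r[0])*g-200*g+c,r[1],r[2]
print("foot",rast(S)); print("plates",rast(S[(S[:,2]>34)&(S[:,2]<40)],9,31))
for yaw in(11.7,12.3,13):
    a=np.radians(yaw); Rm=np.array([[np.cos(a),np.sin(a)],[-np.sin(a),np.cos(a)]]); L=(S[:,:2]-c)@Rm.T
    f=(S[:,2]>34)&(S[:,2]<40); n=f&(L[:,1]<-15); p=f&(L[:,1]>15); b=S[:,2]<13
    q=lambda v:np.percentile(v,[1,99])
    print(yaw,"nest x",q(L[n,0]),"y",q(L[n,1]),"plate x",q(L[p,0]),"y",q(L[p,1]))
    rd=(L[:,0]>80)&(S[:,2]>44)&(S[:,2]<62); print(" rod x",L[rd,0].min(),L[rd,0].max(),"y",q(L[rd,1]),"z",q(S[rd,2]), "axis slope deg",np.degrees(np.polyfit(L[rd,0],L[rd,1],1)[0]))
    # slab edges at y-: 
    e=b&(L[:,1]<-60); print(" slab x",q(L[b&(abs(L[:,0])<100),0]),"y",q(L[b&(abs(L[:,0])<80),1]))
    # posts
    h=(S[:,2]>50)&(abs(L[:,1])<14); print(" posts x",q(L[h,0]),"y",q(L[h,1]),L[h,1].mean())
    w=(S[:,2]>42)&(S[:,2]<51); print(" walls nest",q(L[w&(L[:,1]<-15)][:,0]),q(L[w&(L[:,1]<-15)][:,1]))
E
```

```text
foot (array([512.3, -27.2]), (138.40164184570312, 210.74795532226562), 12.52880859375)
plates (array([528.1, -73.6]), (126.06536102294922, 92.53863525390625), 12.90740966796875)
11.7 nest x [-59.8  63.1] y [-101.7  -16.5] plate x [-62.5  60.6] y [15.9 97.1]
 rod x 80.00731842709999 124.70914025779014 y [ 92.7 104.7] z [48.7 58. ] axis slope deg 1.2063371250264177
 slab x [-73.6  75.3] y [-112.    98.6]
 posts x [-74.5  77.6] y [-13.8  13.1] -1.7826950037052938
 walls nest [-58.6  63. ] [-97.4 -15.1]
12.3 nest x [-60.5  62.5] y [-101.6  -16.6] plate x [-61.9  61.1] y [15.8 97.1]
 rod x 80.12304735590168 125.7528047201749 y [ 91.7 103.6] z [48.7 58. ] axis slope deg 0.6354569101985735
 slab x [-72.9  74.6] y [-111.8   99. ]
 posts x [-74.5  77.6] y [-13.7  13.8] -1.8926713890062858
 walls nest [-58.9  62.3] [-97.  -15.2]
13 nest x [-61.1  61.8] y [-101.6  -16.4] plate x [-61.2  61.6] y [15.9 97.1]
 rod x 80.12310256372227 126.95297601147178 y [ 90.4 102.5] z [48.7 58. ] axis slope deg -0.1459033484521075
 slab x [-72.7  74.1] y [-111.8   99.7]
 posts x [-74.4  77.6] y [-13.5  13.8] -1.8343902663925198
 walls nest [-59.6  61.6] [-96.7 -15.2]
```

```bash
python3 - <<'E'
from h import *
go((607,-293,3.5),79.3)
E
```

```text
pos [ 557.3 -149.3  330.3] yang 79.5 twist 0.05 shift after [-1.51 -2.64  6.53] before [-1.5  -2.65  6.53] tilt [-0.  0. -1.]
```

carry_out(increments=[{"x": -0.5,"y": -0.88,"z": 0.5,"twist": 0.05},{"x": -0.5,"y": -0.88,"z": 0.5,"twist": 0},{"x": -0.51,"y": -0.88,"z": 0.5,"twist": 0},{"x": 0,"y": 0,"z": 1,"twist": 0},{"x": 0,"y": 0,"z": 1,"twist": 0},{"x": 0,"y": 0,"z": 1,"twist": 0},{"x": 0,"y": 0,"z": 1,"twist": 0},{"x": 0,"y": 0,"z": 0.5,"twist": 0},{"x": 0,"y": 0,"z": 0.3,"twist": 0},{"x": 0,"y": 0,"z": 0.2,"twist": 0}])

```text
time_s: 3.88
position: [607.8, -293.1, 5.4]
ee_rot: [0.291, 3.127, -0.001]
ft_force: [-0.2, -1.0, -0.8]
finger_gap: 0.998
finger_force: 0.0
```

carry_out(increments=[{"x": 0,"y": 0,"z": 0.02,"twist": 0},{"x": 0,"y": 0,"z": 0,"twist": 0},{"x": 0,"y": 0,"z": 0,"twist": 0},{"x": 0,"y": 0,"z": 0,"twist": 0},{"x": 0,"y": 0,"z": 0,"twist": 0},{"x": 0,"y": 0,"z": 0,"twist": 0}], fingers=1, grip_force=25)

```text
time_s: 4.62
position: [607.6, -293.1, 4.8]
ee_rot: [0.291, 3.128, -0.0]
ft_force: [-0.7, 0.6, 1.4]
finger_gap: 0.526
finger_force: 25.0
```

```bash
python3 - <<'E'
from h import *
go((504.4,29.9,120),102.8)
p,d,m=grab("wrist"); cv2.imwrite("pics/wrist2.png",p[:,:,::-1])
E
```

```text
pos [ 607.6 -293.1    4.8] yang 79.4 twist -4.69 shift after [ 0.58  6.76 -2.31] before [ 3.22  5.97 -2.31] tilt [ 0. -0. -1.]
```

carry_out(increments=[{"x": 0,"y": 0,"z": -0.3,"twist": 0},{"x": 0,"y": 0,"z": -0.7,"twist": -0.9},{"x": 0,"y": 0,"z": -0.7,"twist": -0.95},{"x": 0,"y": 0,"z": -0.6,"twist": -0.95},{"x": 0,"y": 0,"z": 0,"twist": -0.95},{"x": 0,"y": 0,"z": 0,"twist": -0.94},{"x": 0.1,"y": 0.8,"z": 0,"twist": 0},{"x": 0.1,"y": 0.9,"z": 0,"twist": 0},{"x": 0.1,"y": 0.9,"z": 0,"twist": 0},{"x": 0.1,"y": 0.9,"z": 0,"twist": 0}])

```text
time_s: 5.92
position: [548.6, -125.5, 120.2]
ee_rot: [-0.35, 3.121, -0.001]
ft_force: [1.5, 0.4, -1.1]
finger_gap: 0.529
finger_force: 25.0
```

carry_out(increments=[{"x": 0.1,"y": 0.9,"z": 0,"twist": 0},{"x": 0.1,"y": 0.9,"z": 0,"twist": 0},{"x": 0,"y": 0.9,"z": 0,"twist": 0},{"x": 0,"y": 0.5,"z": 0,"twist": 0},{"x": 0,"y": 0,"z": 0,"twist": 0}])

```text
time_s: 6.55
position: [503.5, 28.3, 120.1]
ee_rot: [-0.355, 3.121, -0.001]
ft_force: [-0.2, -1.1, -1.1]
finger_gap: 0.529
finger_force: 25.0
```

```bash
python3 - <<'E'
from h import *
go((504.4,29.9,42),102.8); print(manip.observe()["finger_gap"])
p,d,m=grab("wrist"); cv2.imwrite("pics/wrist3.png",p[:,:,::-1])
E
```

```text
pos [503.5  28.3 120.1] yang 103.0 twist 0.04 shift after [-0.02  0.03  1.56] before [-0.02  0.03  1.56] tilt [ 0.001 -0.    -1.   ]
0.529384011215933
```

View pics/wrist3.png

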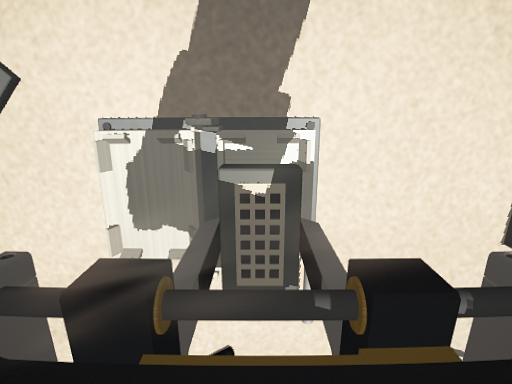

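The cassette is held square over the pocket with its spots up (about (260,230)). Lowering it in.

carry_out(increments=[{"x": -0.02,"y": 0.03,"z": 0.5,"twist": 0.04},{"x": 0,"y": 0,"z": 0.4,"twist": 0},{"x": 0,"y": 0,"z": 0.3,"twist": 0},{"x": 0,"y": 0,"z": 0.2,"twist": 0},{"x": 0,"y": 0,"z": 0.1,"twist": 0},{"x": 0,"y": 0,"z": 0.05,"twist": 0},{"x": 0,"y": 0,"z": 0,"twist": 0}])

```text
time_s: 7.48
position: [504.7, 28.7, 42.2]
ee_rot: [-0.345, 3.122, -0.0]
ft_force: [0.2, -0.0, -0.9]
finger_gap: 0.531
finger_force: 25.0
```

carry_out(increments=[{"x": 0,"y": 0,"z": 0.02,"twist": 0},{"x": 0,"y": 0,"z": 0,"twist": 0},{"x": 0,"y": 0,"z": 0,"twist": 0},{"x": 0,"y": 0,"z": -0.2,"twist": 0},{"x": 0,"y": 0,"z": -0.6,"twist": 0},{"x": 0,"y": 0,"z": -1,"twist": 0},{"x": 0,"y": 0,"z": -1,"twist": 0},{"x": 0,"y": 0,"z": -1,"twist": 0},{"x": 0,"y": 0,"z": -1,"twist": 0},{"x": 0,"y": 0,"z": 0,"twist": 0}], fingers=-0.3)

```text
time_s: 8.72
position: [506.8, 28.4, 286.9]
ee_rot: [-0.344, 3.113, -0.004]
ft_force: [0.4, 0.1, 0.1]
finger_gap: 0.649
finger_force: 0.0
```

```bash
python3 - <<'E'
from h import *
np.set_printoptions(precision=1,suppress=True)
s=manip.observe(); print(s["position"],s["finger_gap"],s["joint_pos"])
p,d,m=grab("wrist"); np.savez("wrist4.npz",p=p,d=d,**{k:np.array(v) for k,v in m.items()}); cv2.imwrite("pics/wrist4.png",p[:,:,::-1])
w=cloud(m,d).reshape(-1,3); O=np.array([515.9,-20.8]); a=np.radians(12.8); Rm=np.array([[np.cos(a),np.sin(a)],[-np.sin(a),np.cos(a)]])
L=np.c_[(w[:,:2]-O)@Rm.T,w[:,2]]; q=lambda v:np.percentile(v,[1,50,99])
k=(abs(L[:,0])<70)&(L[:,1]>15)&(L[:,1]<92)&(L[:,2]>51.8)&(L[:,2]<62)
r=cv2.minAreaRect(L[k,:2].astype(np.float32)); print("cass",k.sum(),q(L[k,2]),q(L[k,0]),q(L[k,1]),r)
k=(L[:,0]>72)&(L[:,0]<135)&(L[:,1]>80)&(L[:,1]<120)&(L[:,2]>44)&(L[:,2]<62)
print("rod",k.sum(),q(L[k,0]),q(L[k,1]),q(L[k,2]))
E
```

```text
[506.8  28.4 286.9] 0.6493443918645817 [-0.2 -0.2  1.8 -0.   1.5 -2. ]
cass 2061 [53.6 56.2 58.2] [-43.1  -3.6  40.9] [25.8 50.9 75.1] ((0.30123138427734375, 53.115333557128906), (130.7637176513672, 76.03884887695312), 0.05769152194261551)
rod 254 [ 73.1  97.6 126. ] [ 93.2  98.5 105. ] [50.9 55.7 58. ]
```

View pics/wrist4.png

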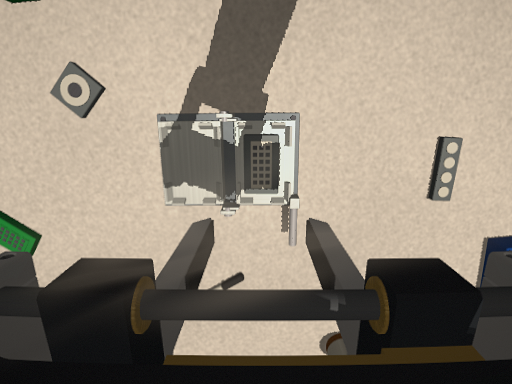

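The cassette is seated in the pocket at (262,163), spots up, centred within about 2 mm. The rod at (292,220) matches its expected place (local x 98, y 99).

```bash
python3 - <<'E'
from h import *
go((589.5,97.4,31),102.8)
E
```

```text
pos [505.4  28.6 283.6] yang 102.6 twist -0.04 shift after [-1.92  0.98  5.06] before [-1.92  0.98  5.06] tilt [ 0.005 -0.001 -1.   ]
```

carry_out(increments=[{"x": -0.64,"y": 0.33,"z": 0.5,"twist": -0.04},{"x": -0.64,"y": 0.33,"z": 0.5,"twist": 0},{"x": -0.64,"y": 0.32,"z": 0.5,"twist": 0},{"x": 0,"y": 0,"z": 0.7,"twist": 0},{"x": 0,"y": 0,"z": 0.7,"twist": 0},{"x": 0,"y": 0,"z": 0.6,"twist": 0},{"x": 0,"y": 0,"z": 0.4,"twist": 0},{"x": 0,"y": 0,"z": 0,"twist": 0}])

```text
time_s: 9.78
position: [585.4, 97.7, 83.6]
ee_rot: [0.35, -3.117, -0.001]
ft_force: [-0.0, -0.3, -0.1]
finger_gap: 0.647
finger_force: 0.0
```

```bash
python3 - <<'E'
from h import *
go((589.5,97.4,31),102.8)
E
```

```text
pos [585.4  97.7  83.6] yang 102.8 twist 0.00 shift after [-0.08 -0.03  1.05] before [-0.08 -0.03  1.05] tilt [-0.005  0.    -1.   ]
```

carry_out(increments=[{"x": -0.08,"y": -0.02,"z": 0.4,"twist": 0},{"x": 0,"y": 0,"z": 0.4,"twist": 0},{"x": 0,"y": 0,"z": 0.25,"twist": 0},{"x": 0,"y": 0,"z": 0,"twist": 0}])

```text
time_s: 10.28
position: [590.3, 97.7, 31.9]
ee_rot: [0.35, -3.119, -0.001]
ft_force: [-0.7, 0.7, -0.0]
finger_gap: 0.651
finger_force: 0.0
```

carry_out(increments=[{"x": 0,"y": 0,"z": 0,"twist": 0},{"x": 0,"y": 0,"z": 0,"twist": 0},{"x": 0,"y": 0,"z": 0,"twist": 0},{"x": 0,"y": 0,"z": 0,"twist": 0},{"x": 0,"y": 0,"z": 0,"twist": 0},{"x": 0,"y": 0,"z": 0,"twist": 0},{"x": 0,"y": 0,"z": 0,"twist": 0}], fingers=1, grip_force=15)

```text
time_s: 11.15
position: [591.3, 98.1, 33.5]
ee_rot: [0.351, -3.122, -0.001]
ft_force: [-0.3, 2.2, 1.5]
finger_gap: 0.122
finger_force: 15.0
```

```bash
python3 - <<'E'
from h import *
go((589.5,97.4,31),102.8); s=manip.observe(); print(s["finger_gap"]*94,s["finger_force"],s["ft_force"])
a=np.radians(12.8); d=s["position"][:2]-[515.9,-20.8]; print("local",d@[np.cos(a),np.sin(a)],d@[-np.sin(a),np.cos(a)])
# arc increments for 36 rows of 5 deg
t=np.radians(np.arange(0,181,5)); y=99*np.cos(t)/50; z=-99*np.sin(t)/50
for i in range(36): print(i,"y %.3f z %.3f"%(y[i+1]-y[i],z[i+1]-z[i]))
E
```

```text
pos [591.3  98.1  33.5] yang 102.8 twist 0.00 shift after [ 0.04 -0.01  0.05] before [ 0.04 -0.01  0.05] tilt [-0.     0.001 -1.   ]
11.427300738987126 14.998570829629898 [-0.33512075  2.16412215  1.47297366]
local 99.8953301123352 99.24909228506908
0 y -0.008 z -0.173
1 y -0.023 z -0.171
2 y -0.037 z -0.169
3 y -0.052 z -0.165
4 y -0.066 z -0.160
5 y -0.080 z -0.153
6 y -0.093 z -0.146
7 y -0.105 z -0.137
8 y -0.117 z -0.127
9 y -0.127 z -0.117
10 y -0.137 z -0.105
11 y -0.146 z -0.093
12 y -0.153 z -0.080
13 y -0.160 z -0.066
14 y -0.165 z -0.052
15 y -0.169 z -0.037
16 y -0.171 z -0.023
17 y -0.173 z -0.008
18 y -0.173 z 0.008
19 y -0.171 z 0.023
20 y -0.169 z 0.037
21 y -0.165 z 0.052
22 y -0.160 z 0.066
23 y -0.153 z 0.080
24 y -0.146 z 0.093
25 y -0.137 z 0.105
26 y -0.127 z 0.117
27 y -0.117 z 0.127
28 y -0.105 z 0.137
29 y -0.093 z 0.146
30 y -0.080 z 0.153
31 y -0.066 z 0.160
32 y -0.052 z 0.165
33 y -0.037 z 0.169
34 y -0.023 z 0.171
35 y -0.008 z 0.173
```

carry_out(increments=[{"x": 0,"y": -0.01,"z": -0.17,"twist": 0},{"x": 0,"y": -0.02,"z": -0.17,"twist": 0},{"x": 0,"y": -0.04,"z": -0.17,"twist": 0},{"x": 0,"y": -0.05,"z": -0.165,"twist": 0},{"x": 0,"y": -0.065,"z": -0.16,"twist": 0},{"x": 0,"y": -0.08,"z": -0.155,"twist": 0},{"x": 0,"y": -0.09,"z": -0.145,"twist": 0},{"x": 0,"y": -0.105,"z": -0.137,"twist": 0},{"x": 0,"y": -0.117,"z": -0.127,"twist": 0}])

```text
time_s: 12.28
position: [597.3, 72.4, 104.8]
ee_rot: [0.35, -3.121, -0.01]
ft_force: [-3.4, 12.2, 7.5]
finger_gap: 0.122
finger_force: 15.0
```

```bash
cat > loc.py <<'E'
from h import *
s=manip.observe(); a=np.radians(12.8); d=s["position"][:2]-[515.9,-20.8]; y=d@[-np.sin(a),np.cos(a)]; z=s["position"][2]+19-50
print("local x %.1f y %.1f z %.1f r %.1f ang %.1f"%(d@[np.cos(a),np.sin(a)],y,z,np.hypot(y,z),np.degrees(np.arctan2(z,y))),s["finger_gap"]*94,s["finger_force"],np.round(s["ft_force"],1))
p,dd,m=grab("side"); cv2.imwrite("pics/side_%.0f.png"%(s["time_s"]*100),cv2.resize(p[120:270,170:340],None,fx=3,fy=3)[:,:,::-1])
E
python3 loc.py; ls pics
```

```text
local x 100.0 y 72.9 z 73.8 r 103.7 ang 45.4 11.474197322151968 15.002654939889908 [-3.4 12.2  7.5]
scene0.png
scene_stn.png
side0.png
side_1228.png
side_stn.png
wrist0.png
wrist1.png
wrist1b.png
wrist2.png
wrist3.png
wrist4.png
```

carry_out(increments=[{"x": 0,"y": -0.1,"z": -0.13,"twist": 0},{"x": 0,"y": -0.125,"z": -0.11,"twist": 0},{"x": 0,"y": -0.14,"z": -0.095,"twist": 0},{"x": 0,"y": -0.15,"z": -0.08,"twist": 0},{"x": 0,"y": -0.16,"z": -0.066,"twist": 0}], grip_force=12)

```text
time_s: 12.95
position: [605.4, 37.6, 129.8]
ee_rot: [-0.351, 3.121, 0.003]
ft_force: [-3.3, 5.5, 7.2]
finger_gap: 0.123
finger_force: 12.0
```

```bash
python3 loc.py
```

```text
local x 100.2 y 37.2 z 98.8 r 105.6 ang 69.4 11.520124648166313 12.00077399611473 [-3.3  5.5  7.2]
```

carry_out(increments=[{"x": 0,"y": -0.16,"z": -0.06,"twist": 0},{"x": 0,"y": -0.165,"z": -0.045,"twist": 0},{"x": 0,"y": -0.17,"z": -0.025,"twist": 0},{"x": 0,"y": -0.173,"z": -0.01,"twist": 0}])

```text
time_s: 13.5
position: [613.3, 3.2, 134.9]
ee_rot: [-0.35, 3.121, -0.001]
ft_force: [1.1, 2.2, 1.5]
finger_gap: 0.123
finger_force: 12.0
```

```bash
python3 loc.py; python3 - <<'E'
from h import *
np.set_printoptions(precision=1,suppress=True)
for n in("side","scene"):
    p,d,m=grab(n); w=cloud(m,d).reshape(-1,3); a=np.radians(12.8)
    L=np.c_[(w[:,:2]-[515.9,-20.8])@np.array([[np.cos(a),np.sin(a)],[-np.sin(a),np.cos(a)]]).T,w[:,2]]
    k=(abs(L[:,0])<55)&(abs(L[:,1])<60)&(L[:,2]>65)&(L[:,2]<165); print(n,k.sum())
    for lo in range(65,165,12):
        j=k&(L[:,2]>=lo)&(L[:,2]<lo+12); 
        if j.sum()>5: print(lo,j.sum(),np.percentile(L[j,1],[5,50,95]))
E
```

```text
local x 100.3 y 1.8 z 103.9 r 103.9 ang 89.0 11.590006158882863 12.00188621878624 [1.1 2.2 1.5]
side 988
65 62 [-5.8 -3.6 10.6]
77 107 [-6.3 -4.7 12.4]
89 106 [-7.4 -5.4 13.3]
101 115 [-7.5 -5.5 12.9]
113 244 [-6.1  3.5 13.7]
125 64 [ 5.6 12.9 14.3]
137 223 [ 0.2 12.6 18. ]
149 67 [-7.8 11.7 17.2]
scene 976
65 79 [-5.7  0.5 14.6]
77 120 [-6.5 -3.8 14.6]
89 127 [-6.5 -3.6 15.4]
101 115 [-6.7 -3.5 14.2]
113 212 [-5.5  2.6 15.5]
125 104 [10.8 14.6 16.7]
137 138 [ 1.5 13.8 16.6]
149 81 [-5.4 15.6 20.1]
```

The depth data shows the plate upright with the cassette still in its pocket. Carrying on slowly past upright.

carry_out(increments=[{"x": 0,"y": -0.185,"z": 0,"twist": 0},{"x": 0,"y": -0.175,"z": 0.023,"twist": 0},{"x": 0,"y": -0.17,"z": 0.037,"twist": 0},{"x": 0,"y": -0.165,"z": 0.052,"twist": 0},{"x": 0,"y": -0.16,"z": 0.066,"twist": 0},{"x": 0,"y": -0.153,"z": 0.08,"twist": 0}])

```text
time_s: 14.4
position: [623.5, -45.7, 120.8]
ee_rot: [0.351, -3.121, -0.0]
ft_force: [0.1, 2.0, 1.7]
finger_gap: 0.12
finger_force: 12.0
```

```bash
python3 loc.py
```

```text
local x 99.4 y -48.1 z 89.8 r 101.9 ang 118.2 11.233713737093353 11.999520063400269 [0.1 2.  1.7]
```

carry_out(increments=[{"x": 0,"y": -0.146,"z": 0.093,"twist": 0},{"x": 0,"y": -0.137,"z": 0.105,"twist": 0},{"x": 0,"y": -0.127,"z": 0.117,"twist": 0},{"x": 0,"y": -0.117,"z": 0.127,"twist": 0},{"x": 0,"y": -0.105,"z": 0.137,"twist": 0},{"x": 0,"y": -0.093,"z": 0.146,"twist": 0},{"x": 0,"y": 0,"z": 0,"twist": 0}])

```text
time_s: 15.32
position: [631.8, -81.0, 84.5]
ee_rot: [0.35, -3.121, 0.0]
ft_force: [-1.6, -0.6, -1.3]
finger_gap: 0.124
finger_force: 12.0
```

```bash
python3 loc.py; ls pics | tail -8
```

```text
local x 99.7 y -84.3 z 53.5 r 99.9 ang 147.6 11.666966042826411 12.00069397687912 [-1.6 -0.6 -1.3]
side_1532.png
side_stn.png
wrist0.png
wrist1.png
wrist1b.png
wrist2.png
wrist3.png
wrist4.png
```

View pics/side_1532.png

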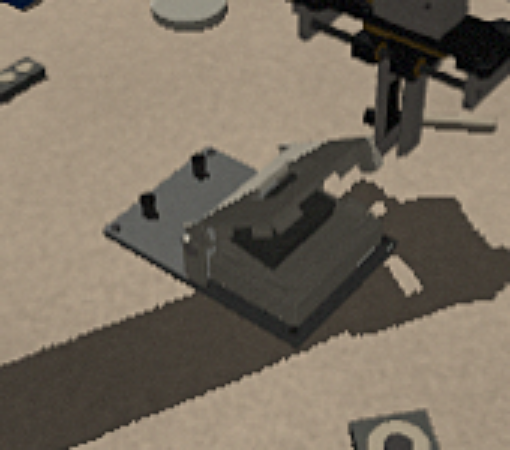

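The flipper is at about 148° with the dark cassette lying under it on the nest (about (285,240)). Lowering it the rest of the way.

carry_out(increments=[{"x": 0,"y": -0.08,"z": 0.153,"twist": 0},{"x": 0,"y": -0.066,"z": 0.16,"twist": 0},{"x": 0,"y": -0.052,"z": 0.165,"twist": 0},{"x": 0,"y": -0.037,"z": 0.169,"twist": 0},{"x": 0,"y": 0,"z": 0,"twist": 0}])

```text
time_s: 16.0
position: [634.6, -92.7, 52.2]
ee_rot: [0.35, -3.122, 0.002]
ft_force: [-2.5, -5.1, -0.7]
finger_gap: 0.123
finger_force: 12.0
```

```bash
python3 loc.py
```

```text
local x 99.8 y -96.4 z 21.2 r 98.7 ang 167.6 11.517823169876932 11.999406069517136 [-2.5 -5.1 -0.7]
```

carry_out(increments=[{"x": 0,"y": -0.023,"z": 0.16,"twist": 0},{"x": 0,"y": -0.01,"z": 0.14,"twist": 0},{"x": 0,"y": 0,"z": 0,"twist": 0}])

```text
time_s: 16.42
position: [635.0, -94.6, 37.6]
ee_rot: [-0.351, 3.122, -0.003]
ft_force: [-2.5, -6.0, -1.2]
finger_gap: 0.124
finger_force: 12.0
```

```bash
cat > chk.py <<'E'
from h import *
np.set_printoptions(precision=1,suppress=True)
for n in("side","scene"):
    p,d,m=grab(n); w=cloud(m,d).reshape(-1,3); a=np.radians(12.8)
    L=np.c_[(w[:,:2]-[515.9,-20.8])@np.array([[np.cos(a),np.sin(a)],[-np.sin(a),np.cos(a)]]).T,w[:,2]]
    k=(abs(L[:,0])<58)&(L[:,2]>30)&(L[:,2]<100)
    for y in range(-95,-15,13):
        j=k&(L[:,1]>y)&(L[:,1]<y+13); print(n,y,j.sum(),np.percentile(L[j,2],[5,50,90,99]) if j.sum() else "")
    cv2.imwrite("pics/%s_%.0f.png"%(n,manip.observe()["time_s"]*100),p[:,:,::-1])
E
python3 loc.py; python3 chk.py
```

```text
local x 99.8 y -98.4 z 6.6 r 98.6 ang 176.2 11.656473177575169 11.996237486600876 [-2.5 -6.  -1.2]
side -95 359 [36.4 51.  76.7 77.9]
side -82 191 [36.8 74.2 76.2 76.9]
side -69 118 [37.7 72.7 74.9 76.2]
side -56 188 [37.5 57.  73.2 74.5]
side -43 227 [37.6 68.  73.  74. ]
side -30 181 [48.7 70.9 72.5 73.6]
side -17 86 [43.9 70.4 72.  72.7]
scene -95 270 [36.7 51.  78.  79.4]
scene -82 164 [36.6 44.8 77.2 78.8]
scene -69 58 [36.8 72.8 76.6 77.5]
scene -56 63 [54.9 60.2 75.2 76.4]
scene -43 137 [54.8 69.7 73.9 75. ]
scene -30 128 [54.9 71.4 73.8 75. ]
scene -17 45 [69.4 71.1 72.9 73.4]
```

carry_out(increments=[{"x": 0,"y": 0.02,"z": 0.06,"twist": 0},{"x": 0,"y": 0,"z": 0.06,"twist": 0},{"x": 0,"y": 0,"z": 0,"twist": 0}])

```text
time_s: 16.95
position: [635.2, -94.9, 32.2]
ee_rot: [-0.351, 3.121, -0.006]
ft_force: [-2.9, -10.0, -1.6]
finger_gap: 0.121
finger_force: 12.0
```

```bash
python3 loc.py; python3 chk.py
```

```text
local x 99.9 y -98.6 z 1.2 r 98.6 ang 179.3 11.350381374729196 11.993338018655777 [ -2.9 -10.   -1.6]
side -95 330 [36.4 68.4 72.1 73.8]
side -82 162 [37.7 70.5 72.2 73. ]
side -69 141 [48.3 68.9 71.6 72.4]
side -56 184 [37.  57.1 71.  72.4]
side -43 227 [37.6 67.1 70.5 72.2]
side -30 177 [54.1 69.6 71.3 71.9]
side -17 75 [42.7 69.6 71.1 71.7]
scene -95 263 [37.  50.6 73.3 74.8]
scene -82 144 [37.  71.  73.1 75.2]
scene -69 32 [58.2 71.9 73.4 74.5]
scene -56 91 [55.  57.9 72.  73.3]
scene -43 148 [55.  68.  72.5 73.9]
scene -30 121 [55.4 70.6 72.4 73.9]
scene -17 41 [68.  70.6 71.8 72.5]
```

carry_out(increments=[{"x": 0,"y": 0,"z": 0.02,"twist": 0},{"x": 0,"y": 0,"z": 0,"twist": 0},{"x": 0,"y": 0,"z": 0,"twist": 0},{"x": 0,"y": 0,"z": 0,"twist": 0},{"x": 0,"y": 0,"z": -0.2,"twist": 0},{"x": 0,"y": 0,"z": -0.5,"twist": 0},{"x": 0,"y": 0,"z": -0.9,"twist": 0},{"x": 0,"y": 0,"z": -0.9,"twist": 0},{"x": 0,"y": 0,"z": -0.9,"twist": 0},{"x": 0,"y": 0,"z": 0,"twist": 0}], fingers=-0.1)

```text
time_s: 18.35
position: [637.4, -93.3, 207.1]
ee_rot: [-0.35, 3.113, -0.007]
ft_force: [0.1, 0.3, 1.0]
finger_gap: 0.549
finger_force: 0.0
```

```bash
python3 loc.py; python3 chk.py; python3 - <<'E'
import cv2,glob,os
f=sorted(glob.glob("pics/s*_1[89]*.png"),key=os.path.getmtime); print(f)
a=cv2.imread([x for x in f if"scene"in x][-1])[150:250,190:320]; b=cv2.imread(f[-2] if "side" in f[-2] else f[0]); 
b=b[120:270,170:340] if b.shape[:2]==(384,512) else b
cv2.imwrite("pics/fin.png",cv2.hconcat([cv2.resize(a,(400,400),interpolation=cv2.INTER_CUBIC),cv2.resize(b,(400,400),interpolation=cv2.INTER_CUBIC)]))
E
```

```text
local x 102.4 y -97.6 z 176.1 r 201.3 ang 119.0 51.64391814030275 0.0 [0.1 0.3 1. ]
side -95 317 [36.  67.5 70.4 71.3]
side -82 157 [40.9 69.  70.6 71.9]
side -69 150 [45.5 66.9 70.3 71.4]
side -56 186 [36.6 57.3 69.6 70.8]
side -43 230 [38.2 66.5 70.  71. ]
side -30 178 [46.8 69.2 70.7 71.5]
side -17 72 [40.4 68.9 70.8 71.9]
scene -95 285 [36.7 55.  71.7 73.3]
scene -82 150 [37.5 69.5 71.6 73.4]
scene -69 73 [56.9 70.1 71.9 73. ]
scene -56 115 [55.4 68.1 71.3 72.7]
scene -43 180 [55.1 68.2 71.4 72.6]
scene -30 132 [55.7 70.7 72.4 73.9]
scene -17 52 [67.8 69.9 71.3 72.1]
['pics/side_1835.png', 'pics/side_1845.png', 'pics/scene_1850.png']
```

View pics/fin.png

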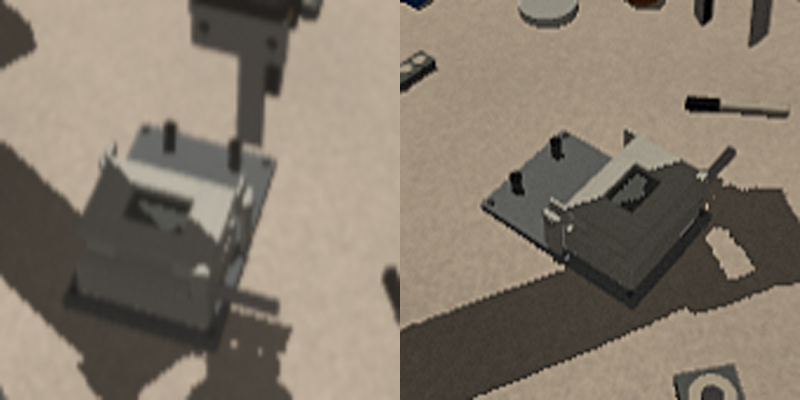

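The flipper lies level and closed over the nest. The cassette's plain back shows through the plate's window at z of about 55 (37 + 18), so it is flat and face-down. The gripper is clear of everything.

```bash
python3 -c "
from rig import manip
print(manip.sign_off())"
```

```text
the job is handed in; nothing more can be done
None
```

The cassette went into the flipper pocket spots up, the flipper was swung over, and the cassette now lies face-down in the nest under the closed flipper; I let go of the rod and handed the job in at about 18.5 s.

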